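# Hold the brass collar on the spindle's flat

### The arm

A 6-joint arm with a two-finger parallel gripper is mounted at the origin on the work surface. World frame = base frame: x ahead of the robot, y to its left, z up, the work surface at z = 0. Lengths are in mm, angles in rad, forces in N, time in s.
With the tool pointing down it reaches from about 350 to 875 mm from the base axis. Payload 4.2 kg.
Tool frame: the origin (TCP) lies at the very end of the fingers, on their centre line; the grasp point (between the pads) lies 19 mm behind it; z points along the fingers, y is the line along which they close (so a half turn about z gives the same grasp; the last joint's range is limited). The gripper opens to 85 mm and grips with 20 to 120 N. Pads are 22 mm wide; open, the fingers measure 114 mm over their backs; the gripper's body (76 mm by 85 mm) begins 54 mm behind the grasp point. The pads swing forward as they close: fully open they stand 13 mm farther back than shut.
Start: joints at [-0.985, 0.385, 0.008, 0, -1.194, -0.259], TCP at [200.649, -591.895, 231.312] pointing down, gripper open.
Joint ranges: [-3.14, 3.14], [-1.21, 2.06], [-1.07, 1.41], [-3.16, 2.05], [-2.99, -0.16], [-3.1, 3.1]. Speed limits (rad/s): [2.79, 2.79, 3.14, 3.14, 3.14, 3.14].

### API

Orientations are given as a unit quaternion [x, y, z, w].
In Python, from bench import arm, viewer gives the robot as it stands. The module is installed in compiled form; this text tells all that it offers.
- The arm moves only by the tool jog_arm, called after "Call:" as a command line: name --argument value ..., lists and objects as JSON in quotes. Schema: {"type":"object","properties":{"deltas":{"type":"string"},"jaw":{"type":"number"},"only":{"type":"string"},"quiet":{"type":"boolean"},"lines":{"type":"string"}},"required":["deltas"],"additionalProperties":false}. deltas is a string of 1 to 10 rows, one to a line, with the numbers parted by commas; each row has 6 numbers: dx, dy, dz in m, then a rotation vector rx, ry, rz in rad; each row is the pose to reach, as a shift and turn from the pose commanded when the call began, along the tool's axes at that moment; what a row does not reach only later rows make up. A row lasts 1/10 s, in which the tool goes at most 50 mm and 0.15 rad, less where a joint would pass 70% of its speed; a pose out of reach is approached as far as the arm can. jaw is the finger opening in mm, set as the call begins (left out keeps the last). The fingers move at their own pace and stop on an object; the grip force is fixed at half the most. Time passes only in rows, so rows that do not move let the fingers close. The tool returns the time, the measured TCP pose, the force, the opening and the grip force at its end. only (a regular expression) keeps the lines of the reply that match it, lines (a string "A,B") keeps lines A to B, and quiet returns only ok. Input that does not fit is refused with a message, and nothing moves.
- arm.read_state(): the state, without advancing time (a new reading comes with each control period).
- viewer.get_image(name): name is "scene" or "top"; returns (picture, depth): 420x560x3 uint8, blue, green, red; 420x560 float32, mm along the optical axis (not along the pixel's ray), 0 where there is no reading.
- viewer.get_calibration(name): a dict with "K" (3x3 intrinsics, pixels), "rvec" (rotation vector, rad) and "tvec" (3), from world to camera coordinates, as OpenCV has them. Camera axes: x right, y down, z forward; pixel columns grow to the right and rows downward; lengths in mm; the calibration is good to about 2 mm. A picture is of the moment at which its call begins. get_calibration takes no time and is no camera call.
- arm.job_done(): hands the job in; it is judged then, once.
The state is a dict: "clock": time; "joints": joint angles; "joint_vel": joint speeds; "joint_efforts": joint torques, N m; "position": TCP position; "ee_rot": TCP orientation; "contact_force": force on the tool from outside, world axes, zero at the start; "wrist_torque": the same for the moment, N m; "gripper_width": finger opening in mm; "grasp_force": force on a finger pad.
Only numpy, scipy, OpenCV 4.12 (cv2) and the standard library are available. Lean on these libraries where they do the work, as an engineer would, in place of code of your own. Each camera call takes 0.05 s, during which the arm holds its last target. There are 200 camera calls.

### The job

On the blue turning drive, first turn the bare upright spindle until its flat squarely faces the red pointer on the housing. Then slip the brass collar over the spindle with its red set-screw on that same side, and finish while holding it there in the gripper for me to tighten: level, its lower face even with the top edge of the red band where the flat begins (not dropped or left resting lower down), and drawn back firmly but gently so that the screw's tip bears on the flat, with the flat still facing the pointer. Do not knock the other things about.

Things in the scene. Friction and masses are not known exactly. Their poses are not given: they have to be found in the camera images.
- drive: Turning drive, fixed to the bench: dark foot 150 x 130 mm, blue housing 125 x 110 mm, top 78 mm above the bench, round steel boss (44 mm across) in the middle up to 90 mm. A red pointer stripe runs on its top and down one end. Origin: centre of the underside, below the spindle's axis; z up, x points along the red pointer.
- spindle: Upright steel spindle, 24 mm in diameter, tip 156 mm above the bench, last 6 mm tapered in by 3 mm. Turns about its axis with stiff friction (0.12 N m), stays where left. One flat from 110 mm up to the tip; just below it a red band 6 mm high. Origin: on the axis where the flat begins (band's top edge); z up, x out of the flat. Flat starts 0.6 to 1.5 rad anticlockwise (from above) of the pointer.
- flat (a point): Dark blackened flat. Point on the middle line of the spindle's flat, 7 mm from the axis, 20 mm above the flat's lower end. The flat is 19.5 mm wide; the spindle measures 19 mm across flat and back, 24 mm elsewhere; below the flat it is fully round.
- collar: Loose brass collar on the dark board: 44 mm outer, 27 mm bore diameter (1.5 mm free round the spindle), 22 mm high, 0.16 kg. Radial set-screw at mid height: red head 15 mm in diameter sticks out 12 mm, steel tip (5 mm) stands 4.8 mm into the bore, so it passes the spindle only on the flat's side. Origin: centre of the underside; z up, x out along the screw to its red head.
- screw_tip (a point): Inner end of the set-screw: 8.7 mm from the collar's axis towards the head, 11 mm above the collar's underside. With the collar centred on the spindle it stands 1.7 mm off the flat; moving the collar 1.7 mm away from the screw head's side (towards the collar's -x) brings it to bear.
- board: Fixed dark scorched wooden board, 120 x 290 mm and 30 mm high, with three rings in a row along it, about 90 mm apart. Origin: centre of the underside; long side along y.
- grey_ring: Loose plain aluminium ring without a screw, 44 mm across, 22 mm high, on the board; not wanted. Origin: centre of the underside.
- black_ring: Loose black plastic ring, 42 mm across, 14 mm high, on the board; not wanted. Origin: centre of the underside.
- wash_bottle: Loose white plastic bottle with red cap, 60 mm across, 150 mm high. Origin: centre of the underside.
- glass_jar: Loose open clear glass jar, 76 mm across, 90 mm high. Origin: centre of the underside.
- paddle: Loose graphite paddle lying flat, black plate 90 x 55 mm at its +x end and wooden handle, 235 mm long, 16 mm high. Origin: underside, where the plate begins.
- tweezers: Loose steel tweezers lying flat, 165 mm long, 10 mm high, blue end. Origin: middle of the underside.
- powder_jar: Loose amber glass jar with black lid, 52 mm across, 70 mm high. Origin: centre of the underside.
Mind the look-alikes: they are no part of the job. There is more than one size of the collar; the one meant has the size given above. Leave any pink look-alike of the drive alone.

How it is judged (in metres and radians):
On the way, in this order (a step that is already met when the one before it is completed fails the run):
1. the bare spindle's flat faces the pointer while the collar is still away from it (angle between the x axis of spindle and the x axis of drive, either way round below 0.2 rad and x of flat in the frame of drive above 0.003 m and horizontal distance between collar and spindle above 0.06 m), for 0.2 s.
2. the collar, in the fingers, has been slipped over the spindle's tip (horizontal distance between collar and spindle below 0.006 m and z of collar in the frame of spindle below 0.035 m and contact force between the fingers and collar above 2 N), for 0.1 s.
At the end, for the whole second after the job is handed in: Flat faces pointer within 0.2 rad; collar held by the fingers (over 3 N), still, level within 0.15 rad, lower face within 5.5 mm of the flat's lower end, screw square to the flat within 0.2 rad with its tip bearing on it (within about 1 mm; 0.5 to 30 N on the spindle) (angle between the x axis of spindle and the x axis of drive, either way round below 0.2 rad and x of flat in the frame of drive above 0.003 m and horizontal distance between collar and spindle below 0.005 m and z of collar in the frame of spindle between -0.0055 and 0.0055 m and angle between the x axis of collar and the x axis of spindle, either way round below 0.2 rad and x of screw_tip in the frame of spindle between 0.004 and 0.0081 m and angle between collar's own z axis and vertical below 0.15 rad and contact force between collar and spindle between 0.5 and 30 N and contact force between the fingers and collar above 3 N and linear speed of collar below 0.02 m/s); the arm keeps its last pose, push and grip.
It fails at once if one of the other loose things is pushed more than 30 mm out of place (distance of any of grey_ring, black_ring, wash_bottle, glass_jar, paddle, tweezers, powder_jar from where it was at the start of the episode above 0.03 m).
It also fails if it takes over 59 s, if anything falls off the work surface, if the arm or the gripper's body presses on something with over 40 N, if the wrist force passes 120 N, or if a joint passes its speed limit or range.

## Working session

There is one attempt and no reset: what is moved stays moved. The work goes in short steps, Python scripts to look and compute and a tool call to move; the robot and the scene stay as the last step left them, time stands still between calls to the robot, and variables do not carry over. Pictures are saved under pics/ and viewed, at most 10 in all, crops included, and the job is handed in when it is done.

```bash
mkdir -p pics; cat > h.py <<'E'
import numpy as np, cv2
from bench import arm, viewer
def cal(n):
    c=viewer.get_calibration(n); R=cv2.Rodrigues(np.array(c["rvec"],float))[0]
    return np.array(c["K"],float),R,np.array(c["tvec"],float).ravel()
def pts(n,d):
    K,R,t=cal(n); v,u=np.indices(d.shape)
    P=np.stack([(u-K[0,2])/K[0,0]*d,(v-K[1,2])/K[1,1]*d,d],-1)
    return (P-t)@R
def ray(n,u,v,z):
    K,R,t=cal(n); c=-R.T@t; r=R.T@np.linalg.inv(K)@np.array([u,v,1.])
    return c+r*(z-c[2])/r[2]
def proj(n,P):
    K,R,t=cal(n); p=K@(R@np.array(P,float)+t); return p[:2]/p[2]
E
python3 - <<'E'
from h import *
for n in("top","scene"):
    im,d=viewer.get_image(n); cv2.imwrite(f"pics/{n}0.png",im); np.savez(f"{n}0.npz",im=im,d=d)
    K,R,t=cal(n); print(n,(-R.T@t).round(),K[0,0].round(),R.round(2).tolist())
print(arm.read_state())
E
```

```text
top [ 496.   34. 1280.] 506.0 [[-0.03, -1.0, 0.01], [-1.0, 0.03, -0.05], [0.05, -0.01, -1.0]]
scene [1002. -183.  916.] 390.0 [[0.43, 0.9, 0.0], [0.77, -0.37, -0.52], [-0.47, 0.23, -0.85]]
{'clock': 0.1, 'joints': array([-9.85404876e-01,  3.85468734e-01,  6.76713258e-03, -4.21839824e-04,
       -1.19403314e+00, -2.58630540e-01]), 'joint_vel': array([-0.00012105, -0.00071949,  0.00329965,  0.00179101, -0.00259297,
        0.00038444]), 'joint_efforts': array([-5.38785516e-04, -3.93319809e+01,  1.88930351e+01,  4.19796959e+00,
       -2.61275251e-03,  7.37863370e-07]), 'position': array([ 200.47016366, -591.41912495,  230.34135621]), 'ee_rot': array([-1.62577733e-01,  9.86695243e-01,  9.64479200e-04, -2.18133386e-04]), 'contact_force': array([0.01270935, 0.8966539 , 0.16935617]), 'wrist_torque': array([0.01419344, 0.0347644 , 0.0423159 ]), 'grasp_force': 0.0, 'gripper_width': 85.51912293380371}
```

View pics/top0.png

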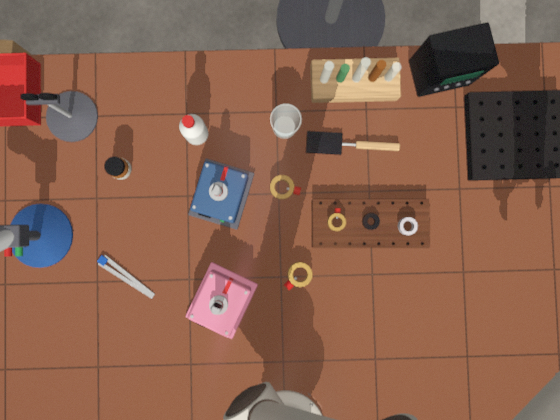

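View pics/scene0.png

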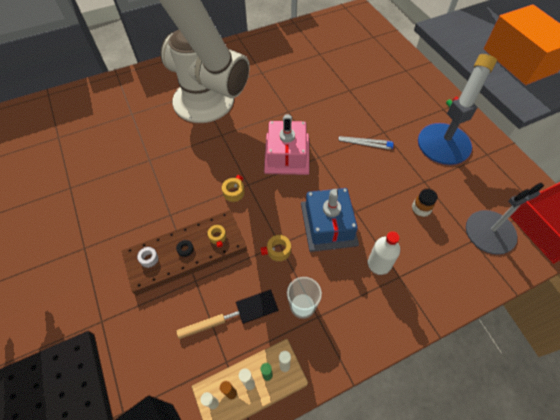

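The top view shows the blue drive at about (220,192) with its pointer upward at (225,172). The board is at (370,220), with the collar at (337,222) and its screw up at (338,210). Two other collars on the bench, at (282,187) and (300,274), are look-alikes. The bottle at (195,130) stands near the drive.

```bash
cat > m.py <<'E'
from h import *
def red(im):
    h=cv2.cvtColor(im,cv2.COLOR_BGR2HSV); return ((h[...,0]<6)|(h[...,0]>174))&(h[...,1]>190)&(h[...,2]>110)
def brass(im):
    h=cv2.cvtColor(im,cv2.COLOR_BGR2HSV); return (h[...,0]>14)&(h[...,0]<30)&(h[...,1]>110)&(h[...,2]>90)
E
python3 - <<'E'
from m import *
D={n:np.load(n+"0.npz") for n in("top","scene")}
for n,boxes in (("top",dict(collar=(320,195,355,240),big1=(262,170,305,205),big2=(280,258,318,295),drive=(195,155,255,225))),("scene",dict(collar=(200,215,235,255),drive=(305,180,360,245)))):
    im,d=D[n]["im"],D[n]["d"]; P=pts(n,d)
    for k,(a,b,c,e) in boxes.items():
        w=np.zeros(d.shape,bool); w[b:e,a:c]=1
        for nm,m in(("red",red(im)&w),("brass",brass(im)&w)):
            if m.sum()<4: continue
            q=P[m]; z=np.percentile(q[:,2],90)
            r=q[q[:,2]>z-6] if nm=="brass" else q
            print(n,k,nm,m.sum(),"z90",z.round(1),"mean",r.mean(0).round(1),"min",r.min(0).round(),"max",r.max(0).round())
            if nm=="brass":
                (cx,cy),R=cv2.minEnclosingCircle(r[:,:2].astype(np.float32)); print("   circ",cx,cy,R)
        if k=="drive":
            q=P[w]
            for lo,hi in((70,82),(86,94),(100,148),(148,165)):
                s=q[(q[:,2]>lo)&(q[:,2]<hi)]; print("  layer",lo,len(s),s.mean(0).round(1) if len(s) else "", cv2.minAreaRect(s[:,:2].astype(np.float32)) if len(s)>3 else "")
            s=P[w&red(im)&(P[...,2]>70)&(P[...,2]<84)]
            print("  pointer",len(s),cv2.fitLine(s[:,:2].astype(np.float32),2,0,.01,.01).ravel().round(3))
a=cv2.resize(D["top"]["im"][155:230,190:260],None,fx=5.5,fy=7.5,interpolation=2)
b=cv2.resize(D["scene"]["im"][180:255,300:370],None,fx=5.5,fy=7.5,interpolation=2)
a=cv2.resize(a,(395,420));b=cv2.resize(b,(395,420))
cv2.imwrite("pics/drv.png",np.hstack([a,b]))
E
```

```text
top collar red 5 z90 52.3 mean [ 544.6 -138.7   49. ] min [ 542. -145.   45.] max [ 546. -136.   52.]
top collar brass 216 z90 55.6 mean [ 517.  -133.3   78.3] min [ 496. -158.   50.] max [ 537.   34. 1280.]
   circ 507.6788330078125 -62.1165771484375 96.75064849853516
top big1 red 4 z90 27.1 mean [597.4 -43.2  24.5] min [591. -51.  18.] max [605. -38.  27.]
top big1 brass 328 z90 34.5 mean [608.3  -6.8  37. ] min [496. -36.  29.] max [ 635.   34. 1280.]
   circ 564.2783813476562 4.990104675292969 73.92461395263672
top big2 red 28 z90 28.3 mean [363.3 -17.4  24.5] min [353. -27.  19.] max [373.  -9.  29.]
top big2 brass 365 z90 34.1 mean [391.4 -45.   36.3] min [361. -74.  28.] max [ 496.   34. 1280.]
   circ 430.7562255859375 -13.275659561157227 80.7627944946289
  layer 70 1768 [595.9 143.5  78.5] ((596.3650512695312, 145.62901306152344), (110.49747467041016, 125.64051818847656), 71.80723571777344)
  layer 86 146 [595.  143.8  90.8] ((595.94873046875, 144.90472412109375), (93.76258087158203, 99.11634063720703), 72.36112213134766)
  layer 100 26 [589.4 138.8 124. ] ((590.1118774414062, 140.22833251953125), (8.564987182617188, 22.78519058227539), 42.637691497802734)
  layer 148 77 [594.7 143.6 155.6] ((594.4923706054688, 143.101806640625), (17.519439697265625, 23.028642654418945), 62.530517578125)Traceback (most recent call last):
  File "<stdin>", line 19, in <module>
cv2.error: OpenCV(4.12.0) /io/opencv/modules/imgproc/src/linefit.cpp:50: error: (-215:Assertion failed) count > 0 in function 'fitLine2D_wods'
```

```bash
cat > m.py <<'E'
from h import *
def red(im):
    h=cv2.cvtColor(im,cv2.COLOR_BGR2HSV); return ((h[...,0]<5)|(h[...,0]>172))&(h[...,1]>170)&(h[...,2]>90)
def brass(im):
    h=cv2.cvtColor(im,cv2.COLOR_BGR2HSV); return (h[...,0]>14)&(h[...,0]<30)&(h[...,1]>110)&(h[...,2]>90)
def circ(P):
    A=np.c_[2*P[:,:2],np.ones(len(P))]; s=np.linalg.lstsq(A,(P[:,:2]**2).sum(1),rcond=None)[0]
    return s[:2].round(1),np.sqrt(s[2]+s[0]**2+s[1]**2).round(1)
E
python3 - <<'E'
from m import *
D={n:np.load(n+"0.npz") for n in("top","scene")}
for n,boxes in (("top",dict(collar=(320,195,355,240),big1=(262,170,305,205),big2=(280,258,318,295),drive=(195,155,255,225))),("scene",dict(collar=(200,215,235,255),drive=(305,180,360,245)))):
    im,d=D[n]["im"],D[n]["d"]; P=pts(n,d); P[d==0]=0
    for k,(a,b,c,e) in boxes.items():
        w=np.zeros(d.shape,bool); w[b:e,a:c]=1; w&=d>0
        if k!="drive":
            q=P[red(im)&w]; print(n,k,"red",len(q),q.mean(0).round(1))
            m=brass(im)&w; q=P[m]; z=np.median(q[q[:,2]>np.percentile(q[:,2],50),2]); r=q[abs(q[:,2]-z)<4]
            print("  brass z",z.round(1),len(r),"min",r.min(0).round(),"max",r.max(0).round(),"circ",cv2.minEnclosingCircle(r[:,:2].astype(np.float32)))
            mm=(abs(P[...,2]-z)<4)&w; 
            cs,h=cv2.findContours(m.astype(np.uint8),cv2.RETR_CCOMP,cv2.CHAIN_APPROX_NONE)
            for ct,hh in zip(cs,h[0]):
                if len(ct)>14: print("   contour",len(ct),"hole" if hh[3]>=0 else "outer",circ(np.array([ray(n,*p[0],z) for p in ct])))
        else:
            for lo,hi in((70,82),(86,94),(100,148),(148,165)):
                s=P[w&(P[...,2]>lo)&(P[...,2]<hi)]; print("  layer",lo,len(s),s.mean(0).round(1), np.median(s[:,2]), cv2.minAreaRect(s[:,:2].astype(np.float32)))
            s=P[w&red(im)&(P[...,2]>70)&(P[...,2]<84)]
            if len(s)>3: print("  pointer",len(s),s.mean(0),cv2.fitLine(s[:,:2].astype(np.float32),2,0,.01,.01).ravel().round(3))
a=D["top"]["im"][155:230,190:260];b=D["scene"]["im"][180:255,300:370]
cv2.imwrite("pics/drv.png",np.hstack([cv2.resize(x,(395,420),interpolation=2) for x in(a,b)]))
E
```

```text
top collar red 26 [ 544.4 -141.1   46.6]
  brass z 53.8 140 min [ 496. -158.   50.] max [ 537. -116.   58.] circ ((516.8474731445312, -137.21307373046875), 21.77740478515625)
   contour 53 outer (array([ 515.3, -137.2]), np.float64(22.2))
   contour 30 hole (array([ 516.2, -137.3]), np.float64(13.1))
top big1 red 42 [596.5 -45.2  25. ]
  brass z 32.7 240 min [580. -36.  29.] max [635.  22.  37.] circ ((607.8778076171875, -6.917421817779541), 29.78354263305664)
   contour 68 outer (array([606.6,  -7.1]), np.float64(29.5))
   contour 41 hole (array([605.6,  -7.8]), np.float64(18.4))
top big2 red 54 [362.8 -17.4  22.7]
  brass z 32.4 263 min [361. -74.  28.] max [420. -17.  36.] circ ((390.5660400390625, -45.42680358886719), 30.07574462890625)
   contour 70 outer (array([389.8, -45.9]), np.float64(30.0))
   contour 42 hole (array([389.8, -45.5]), np.float64(17.7))
  layer 70 1768 [595.9 143.5  78.5] 78.70961207056644 ((596.3650512695312, 145.62901306152344), (110.49747467041016, 125.64051818847656), 71.80723571777344)
  layer 86 146 [595.  143.8  90.8] 90.8414275465475 ((595.94873046875
[... 828 characters left out ...]
9.2  79.1] 79.47627705627195 ((593.8041381835938, 145.034423828125), (110.376953125, 126.03336334228516), 71.66022491455078)
  layer 86 123 [599.1 141.1  91.3] 91.58683682058926 ((595.638916015625, 143.0230712890625), (42.63313674926758, 38.414058685302734), 52.352169036865234)
  layer 100 101 [599.3 139.1 123.6] 123.09819571802986 ((597.2789306640625, 142.46221923828125), (23.173444747924805, 14.782022476196289), 65.10237884521484)
  layer 148 67 [595.1 141.7 156.1] 156.44440471688944 ((593.144775390625, 142.32965087890625), (16.963998794555664, 21.556976318359375), 63.67488098144531)
  pointer 46 [637.07548374 130.25384812  80.28000597] [ 9.49000e-01 -3.16000e-01  6.37076e+02  1.30254e+02]
```

View pics/drv.png

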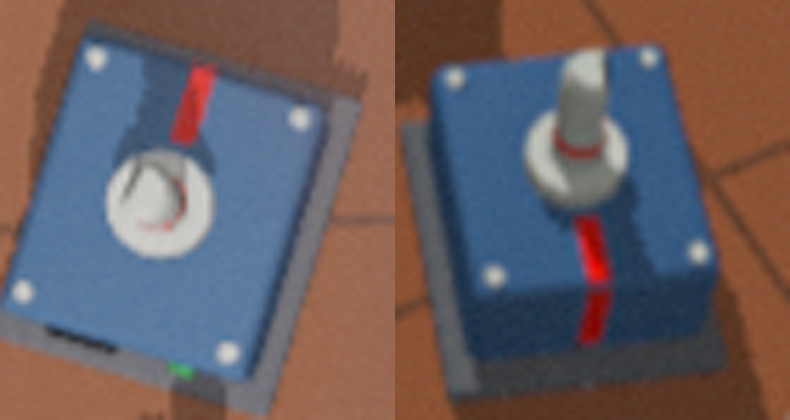

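The crop shows the flat facing up-left in the top view, left of the pointer. Its heading is about 63° in the world against -18° for the pointer. I'll grip the spindle across flat and back.

```bash
cat > go.py <<'E'
import sys
from h import *
from scipy.spatial.transform import Rotation as Ro
# usage: go.py x y z heading_of_tool_y(deg)
x,y,z,h=map(float,sys.argv[1:5]); s=arm.read_state()
R=Ro.from_quat(s["ee_rot"]); a=np.radians(h)
Y=np.array([np.cos(a),np.sin(a),0]);Z=np.array([0,0,-1.]);T=Ro.from_matrix(np.c_[np.cross(Y,Z),Y,Z])
p=R.inv().apply(np.array([x,y,z])-s["position"])
print("t",s["clock"],"pos",s["position"].round(1),"yhead",np.degrees(np.arctan2(*R.as_matrix()[1::-1,1])).round(1),"q",s["joints"].round(2),"F",s["contact_force"].round(1),"w",round(s["gripper_width"],1),"g",round(s["grasp_force"],1))
print("d",p.round(1),"rv",(R.inv()*T).as_rotvec().round(3))
E
python3 go.py 595 144 215 243
```

```text
t 0.1 pos [ 200.5 -591.4  230.3] yhead 108.7 q [-0.99  0.39  0.01 -0.   -1.19 -0.26] F [0.  0.9 0.2] w 85.5 g 0.0
d [-609.6  569.9   16.4] rv [ 1.000e-03  2.000e-03 -2.344e+00]
```

Units first: shifts go in m. So -300 mm is -0.3, 280 mm is 0.28.

Call:
jog_arm --deltas "-0.3,0.28,0,0,0,-1.2\n-0.3,0.28,0,0,0,-1.2\n-0.3,0.28,0,0,0,-1.2\n-0.3,0.28,0,0,0,-1.2\n-0.3,0.28,0,0,0,-1.2\n-0.3,0.28,0,0,0,-1.2\n-0.3,0.28,0,0,0,-1.2\n-0.3,0.28,0,0,0,-1.2\n-0.3,0.28,0,0,0,-1.2\n-0.3,0.28,0,0,0,-1.2" --jaw 60

```text
clock: 1.1
position: [395.4, -229.0, 231.2]
ee_rot: [-0.692, 0.722, 0.0, -0.0]
contact_force: [0.2, -0.0, 0.0]
gripper_width: 59.9
grasp_force: 0.0
```

```bash
python3 go.py 595 144 200 243
```

```text
t 1.1 pos [ 395.4 -229.   231.2] yhead 177.6 q [-0.17  0.1  -0.38 -0.   -1.09  0.13] F [ 0.2 -0.   0. ] w 59.9 g 0.0
d [-380.9 -184.1   31.2] rv [ 0.     0.    -1.141]
```

To row units: -381 mm is -0.381, -184 mm is -0.184.

Call:
jog_arm --deltas "-0.381,-0.184,0.015,0,0,-1.141\n-0.381,-0.184,0.015,0,0,-1.141\n-0.381,-0.184,0.015,0,0,-1.141\n-0.381,-0.184,0.015,0,0,-1.141\n-0.381,-0.184,0.015,0,0,-1.141\n-0.381,-0.184,0.015,0,0,-1.141\n-0.381,-0.184,0.015,0,0,-1.141\n-0.381,-0.184,0.015,0,0,-1.141\n-0.381,-0.184,0.031,0,0,-1.141\n-0.381,-0.184,0.031,0,0,-1.141"

```text
clock: 2.1
position: [595.7, 142.7, 196.4]
ee_rot: [0.972, -0.235, -0.002, 0.002]
contact_force: [-2.6, -1.4, -0.8]
gripper_width: 59.8
grasp_force: 0.0
```

```bash
python3 go.py 595 144 118 243
```

```text
t 2.1 pos [595.7 142.7 196.4] yhead -117.2 q [ 0.5   0.39 -0.07 -0.   -1.11  0.6 ] F [-2.6 -1.4 -0.8] w 59.8 g 0.0
d [-0.9 -1.2 78.4] rv [ 0.004  0.004 -0.003]
```

To row units: -1 mm is -0.001, 77 mm is 0.077.

Call:
jog_arm --deltas "-0.001,-0.001,0.04,0,0,0\n-0.001,-0.001,0.076,0,0,0\n-0.001,-0.001,0.077,0,0,0\n-0.001,-0.001,0.077,0,0,0\n-0.001,-0.001,0.077,0,0,0"

```text
clock: 2.6
position: [596.6, 143.0, 125.8]
ee_rot: [0.972, -0.235, 0.002, -0.001]
contact_force: [0.5, -0.5, 0.1]
gripper_width: 60.0
grasp_force: 0.0
```

```bash
python3 go.py 595 144 118 243; python3 - <<'E'
from h import *
a=[]
for n,c in(("top",(220,185)),("scene",(335,205))):
    im,d=viewer.get_image(n); u,v=c; a.append(cv2.resize(im[v-40:v+40,u-40:u+40],(395,395),interpolation=2))
cv2.imwrite("pics/grip1.png",np.hstack(a))
E
```

```text
t 2.6 pos [596.6 143.  125.8] yhead -117.2 q [ 0.5   0.45 -0.17  0.   -0.95  0.6 ] F [ 0.5 -0.5  0.1] w 60.0 g 0.0
d [-1.9 -0.2  7.7] rv [-0.003 -0.003 -0.003]
```

View pics/grip1.png

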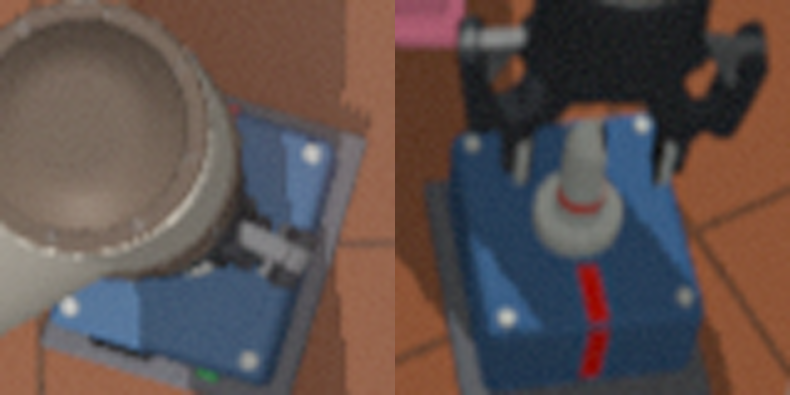

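The scene view shows the fingers straddling the spindle at about (585,160), roughly centred. I'll go a little lower and close.

Call:
jog_arm --deltas "-0.001,0,0.007,0,0,0\n-0.001,0,0.007,0,0,0\n-0.001,0,0.007,0,0,0"

```text
clock: 3.0
position: [594.0, 144.0, 116.4]
ee_rot: [0.972, -0.235, -0.0, 0.0]
contact_force: [0.4, -0.3, -0.1]
gripper_width: 60.1
grasp_force: 0.0
```

Call:
jog_arm --deltas "0,0,0,0,0,0\n0,0,0,0,0,0\n0,0,0,0,0,0\n0,0,0,0,0,0\n0,0,0,0,0,0\n0,0,0,0,0,0\n0,0,0,0,0,0" --jaw 5

```text
clock: 3.7
position: [592.9, 141.7, 116.7]
ee_rot: [0.972, -0.235, -0.001, 0.002]
contact_force: [-1.6, -6.3, 3.6]
gripper_width: 18.3
grasp_force: 60.1
```

```bash
python3 go.py 595 144 118 243
```

```text
t 3.7 pos [592.9 141.7 116.7] yhead -117.1 q [ 0.5   0.46 -0.18  0.   -0.93  0.6 ] F [-1.6 -6.3  3.6] w 18.3 g 60.1
d [ 0.8 -3.1 -1.3] rv [ 0.005  0.001 -0.002]
```

```bash
python3 go.py 592.4 144.4 116.7 161.9
```

```text
t 3.7 pos [592.9 141.7 116.7] yhead -117.1 q [ 0.5   0.46 -0.18  0.   -0.93  0.6 ] F [-1.6 -6.3  3.6] w 18.3 g 60.1
d [-1.7 -2.2 -0. ] rv [ 0.005 -0.002  1.413]
```

To row units: -1.6 mm is -0.0016, -1 mm is -0.001.

Call:
jog_arm --deltas "-0.0002,0,0,0,0,0.14\n-0.0004,0,0,0,0,0.28\n-0.0006,0.0001,0,0,0,0.42\n-0.0008,0.0001,0,0,0,0.56\n-0.001,0.0002,0,0,0,0.7\n-0.0011,0.0002,0,0,0,0.84\n-0.0012,0.0003,0,0,0,0.98\n-0.0013,0.0003,0,0,0,1.12\n-0.0015,0.0004,0,0,0,1.26\n-0.0016,0.0004,0,0,0,1.413"

```text
clock: 4.7
position: [590.1, 143.8, 116.7]
ee_rot: [-0.586, 0.81, 0.001, -0.002]
contact_force: [-6.8, 0.6, 7.2]
gripper_width: 18.0
grasp_force: 60.6
```

Call:
jog_arm --deltas "0,0,0,0,0,0\n0,0,0,0,0,0\n0,0,0,0,0,0"

```text
clock: 5.0
position: [590.1, 143.8, 116.7]
ee_rot: [-0.588, 0.809, 0.001, -0.002]
contact_force: [-7.6, -1.0, 6.3]
gripper_width: 17.8
grasp_force: 60.5
```

```bash
python3 go.py 592.4 144.4 116.7 161.9
```

```text
t 5.0 pos [590.1 143.8 116.7] yhead 162.0 q [ 0.5   0.46 -0.18 -0.   -0.93 -0.82] F [-7.6 -1.   6.3] w 17.8 g 60.5
d [-1.3 -2.   0. ] rv [ 0.004 -0.003  0.002]
```

Call:
jog_arm --deltas "0,0,0,0,0,0\n0,0,0,0,0,0\n0,0,0,0,0,0" --jaw 60

```text
clock: 5.3
position: [592.9, 144.4, 116.3]
ee_rot: [-0.588, 0.809, -0.0, 0.0]
contact_force: [0.0, -0.3, 1.2]
gripper_width: 59.2
grasp_force: 0.0
```

Call:
jog_arm --deltas "0,0,-0.04,0,0,0\n0,0,-0.08,0,0,0\n0,0,-0.1,0,0,0\n0,0,-0.1,0,0,0\n0,0,-0.1,0,0,0"

```text
clock: 5.8
position: [592.4, 144.4, 216.2]
ee_rot: [-0.588, 0.809, 0.0, 0.0]
contact_force: [-0.3, 0.0, -0.5]
gripper_width: 59.9
grasp_force: 0.0
```

```bash
python3 go.py 518 -137.3 140 81.8
```

```text
t 5.8 pos [592.4 144.4 216.2] yhead 162.0 q [ 0.5   0.37 -0.05 -0.   -1.15 -0.82] F [-0.3  0.  -0.5] w 59.9 g 0.0
d [290.9 -16.   76. ] rv [1.000e-03 0.000e+00 1.401e+00]
```

To row units: 293 mm is 0.293, 76 mm is 0.076.

Call:
jog_arm --deltas "0.293,-0.016,0.03,0,0,1.4\n0.293,-0.016,0.03,0,0,1.4\n0.293,-0.016,0.03,0,0,1.4\n0.293,-0.016,0.03,0,0,1.4\n0.293,-0.016,0.03,0,0,1.4\n0.293,-0.016,0.03,0,0,1.4\n0.293,-0.016,0.076,0,0,1.4\n0.293,-0.016,0.076,0,0,1.4\n0.293,-0.016,0.076,0,0,1.4\n0.293,-0.016,0.076,0,0,1.4"

```text
clock: 6.8
position: [516.2, -139.7, 138.1]
ee_rot: [0.073, 0.997, -0.0, -0.002]
contact_force: [0.0, 0.1, 1.1]
gripper_width: 60.0
grasp_force: 0.0
```

```bash
python3 go.py 515.5 -137.5 70 81.8; python3 - <<'E'
from m import *
for n,(a,b,c,e) in(("top",(195,155,255,225)),("scene",(305,180,360,245))):
    im,d=viewer.get_image(n); P=pts(n,d); P[d==0]=0
    w=np.zeros(d.shape,bool); w[b:e,a:c]=1
    s=P[w&(P[...,2]>148)&(P[...,2]<165)]; print(n,len(s),s.mean(0).round(1),cv2.minAreaRect(s[:,:2].astype(np.float32)))
    q=cv2.resize(im[b-5:e,a-5:c+5],(395,395),interpolation=2); l=np.hstack([l,q]) if n=="scene" else q
cv2.imwrite("pics/turn.png",l)
E
```

```text
t 6.8 pos [ 516.2 -139.7  138.1] yhead 81.6 q [ 0.04  0.32 -0.34 -0.   -0.91 -1.76] F [0.  0.1 1.1] w 60.0 g 0.0
d [ 0.8  2.1 68.1] rv [-0.001 -0.004 -0.004]
top 77 [593.8 145.2 155.9] ((593.8416137695312, 145.58045959472656), (18.479951858520508, 22.55258560180664), 1.974439024925232)
scene 70 [594.1 143.8 155.7] ((592.82177734375, 145.2654571533203), (21.646610260009766, 16.775657653808594), 61.701934814453125)
```

View pics/turn.png

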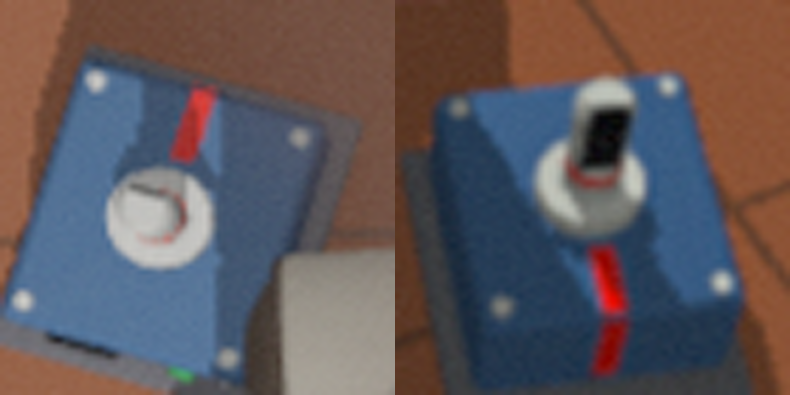

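The flat now faces the pointer: black face at (608,138), stripe at (608,280) in the scene crop. Next is the collar.

To row units: 2 mm is 0.002, 1 mm is 0.001.

Call:
jog_arm --deltas "0.001,0.002,0.04,0,0,0\n0.001,0.002,0.068,0,0,0\n0.001,0.002,0.09,0,0,0\n0.001,0.002,0.1,0,0,0\n0.001,0.002,0.104,0,0,0\n0.001,0.002,0.104,0,0,0\n0.001,0.002,0.104,0,0,0\n0.001,0.002,0.104,0,0,0"

```text
clock: 7.7
position: [517.6, -137.3, 37.4]
ee_rot: [0.071, 0.997, 0.0, 0.001]
contact_force: [-0.3, 0.5, -1.0]
gripper_width: 60.3
grasp_force: 0.0
```

```bash
python3 go.py 515.5 -137.5 32 81.8
```

```text
t 7.7 pos [ 517.6 -137.3   37.4] yhead 81.9 q [ 0.04  0.46 -0.45  0.   -0.66 -1.76] F [-0.3  0.5 -1. ] w 60.3 g 0.0
d [ 2.1 -0.5  5.4] rv [0.    0.002 0.001]
```

Call:
jog_arm --deltas "0.001,0,0.004,0,0,0\n0.001,0,0.004,0,0,0\n0.001,0,0.004,0,0,0\n0.001,0,0.004,0,0,0"

```text
clock: 8.1
position: [515.9, -137.1, 32.4]
ee_rot: [0.071, 0.997, 0.0, 0.0]
contact_force: [0.8, -1.7, 0.6]
gripper_width: 59.9
grasp_force: 0.0
```

```bash
python3 go.py 515.5 -137.5 31 81.8
```

```text
t 8.1 pos [ 515.9 -137.1   32.4] yhead 81.9 q [ 0.04  0.47 -0.45  0.   -0.65 -1.76] F [ 0.8 -1.7  0.6] w 59.9 g 0.0
d [ 0.4 -0.4  1.4] rv [0.    0.    0.001]
```

Call:
jog_arm --deltas "0,0,0,0,0,0\n0,0,0,0,0,0\n0,0,0,0,0,0\n0,0,0,0,0,0\n0,0,0,0,0,0" --jaw 30

```text
clock: 8.6
position: [516.2, -137.2, 32.8]
ee_rot: [0.071, 0.997, -0.0, 0.0]
contact_force: [-0.8, 0.4, 5.3]
gripper_width: 41.9
grasp_force: 61.4
```

```bash
python3 go.py 515.5 -137.5 31 81.8
```

```text
t 8.6 pos [ 516.2 -137.2   32.8] yhead 81.9 q [ 0.04  0.46 -0.45  0.   -0.65 -1.76] F [-0.8  0.4  5.3] w 41.9 g 61.4
d [ 0.6 -0.4  1.8] rv [-0.     0.001  0.001]
```

Call:
jog_arm --deltas "0,0,-0.02,0,0,0\n0,0,-0.06,0,0,0\n0,0,-0.1,0,0,0\n0,0,-0.14,0,0,0\n0,0,-0.17,0,0,0\n0,0,-0.17,0,0,0\n0,0,-0.17,0,0,0"

```text
clock: 9.3
position: [515.2, -136.8, 201.7]
ee_rot: [0.071, 0.997, 0.001, -0.0]
contact_force: [0.2, -0.2, -2.7]
gripper_width: 42.0
grasp_force: 61.1
```

```bash
python3 go.py 593.7 145 195 71.9
```

```text
t 9.3 pos [ 515.2 -136.8  201.7] yhead 81.8 q [ 0.04  0.25 -0.26 -0.   -1.06 -1.76] F [ 0.2 -0.2 -2.7] w 42.0 g 61.1
d [-37.6 290.1   7. ] rv [ 0.001 -0.001  0.173]
```

Call:
jog_arm --deltas "-0.038,0.29,0.002,0,0,0.173\n-0.038,0.29,0.002,0,0,0.173\n-0.038,0.29,0.002,0,0,0.173\n-0.038,0.29,0.002,0,0,0.173\n-0.038,0.29,0.002,0,0,0.173\n-0.038,0.29,0.002,0,0,0.173\n-0.038,0.29,0.002,0,0,0.173\n-0.038,0.29,0.002,0,0,0.173\n-0.038,0.29,0.002,0,0,0.173\n-0.038,0.29,0.002,0,0,0.173"

```text
clock: 10.3
position: [594.0, 143.2, 199.6]
ee_rot: [0.158, 0.987, -0.0, -0.001]
contact_force: [-0.2, -0.5, -1.5]
gripper_width: 41.7
grasp_force: 61.4
```

```bash
python3 go.py 593.7 145 200 71.9; python3 - <<'E'
from m import *
im,d=viewer.get_image("scene"); np.savez("s1.npz",im=im,d=d)
cv2.imwrite("pics/over.png",cv2.resize(im[120:250,270:400],(600,600),interpolation=2))
E
```

```text
t 10.3 pos [594.  143.2 199.6] yhead 71.9 q [ 0.5   0.38 -0.07 -0.   -1.11 -2.39] F [-0.2 -0.5 -1.5] w 41.7 g 61.4
d [ 0.8  1.6 -0.4] rv [-0.001 -0.001 -0.001]
```

View pics/over.png

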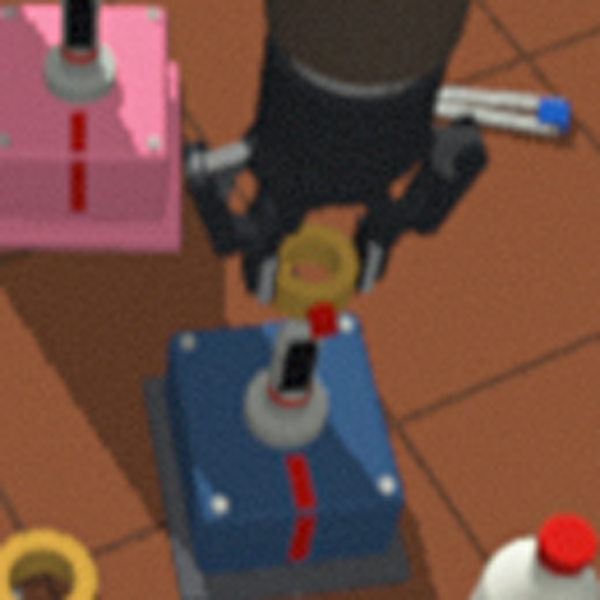

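The image shows the collar level at about (317,268), between the fingers, its red head at (323,320) pointing the same way as the pointer. The spindle tip is below it at (295,330).

```bash
python3 - <<'E'
from m import *
from scipy.optimize import least_squares
D=np.load("s1.npz"); im,d=D["im"],D["d"]; P=pts("scene",d); P[d==0]=0
w=np.zeros(d.shape,bool); w[165:192,322:352]=1; w&=(P[...,2]>185)&(P[...,2]<235)
b=P[w&brass(im)]; z=np.percentile(b[:,2],[50,90,97]); print(len(b),z)
top=b[b[:,2]>z[1]-4]; print("top",len(top),top.mean(0).round(1),np.median(top[:,2]),cv2.minEnclosingCircle(top[:,:2].astype(np.float32)))
r=P[w&red(im)|(red(im)&(P[...,2]>190)&(P[...,2]<225))]; print("red",len(r),r.mean(0).round(1),r.min(0).round(),r.max(0).round())
zt=218.8
cs,h=cv2.findContours((w&brass(im)).astype(np.uint8),cv2.RETR_CCOMP,cv2.CHAIN_APPROX_NONE)
for c,hh in zip(cs,h[0]):
    if len(c)>10:
        q=np.array([ray("scene",*p[0],zt) for p in c]); print("hole" if hh[3]>=0 else "outer",len(c),circ(q),q.min(0).round(),q.max(0).round())
# top surface + spindle sides: fit axis of upper spindle back/shaft from boss band (round part) 
s=P[(P[...,2]>88.5)&(P[...,2]<95)&(abs(P[...,0]-595)<30)&(abs(P[...,1]-144)<30)]
print("boss",len(s),cv2.minEnclosingCircle(s[:,:2].astype(np.float32)))
print("bolt tip D", [ray("scene",*proj("scene",[594,145,156]),156).round(1)])
E
```

```text
247 [218.47745187 221.82179545 222.4914808 ]
top 134 [596.1 145.9 220.4] 220.41356135984807 ((591.962890625, 144.1456756591797), 22.5842227935791)
red 30 [621.8 134.  213. ] [617. 128. 204.] [626. 140. 220.]
outer 58 (array([597. , 142.4]), np.float64(22.6)) [572. 116. 219.] [622. 166. 219.]
hole 21 (array([597.4, 140.5]), np.float64(8.6)) [588. 131. 219.] [607. 150. 219.]
boss 121 ((593.1079711914062, 144.87791442871094), 22.397701263427734)
bolt tip D [array([594., 145., 156.])]
```

Call:
jog_arm --deltas "-0.0008,0.0012,0.015,0,0,0\n-0.0008,0.0012,0.032,0,0,0\n-0.0008,0.0012,0.036,0,0,0\n-0.0008,0.0012,0.036,0,0,0\n-0.0008,0.0012,0.036,0,0,0"

```text
clock: 10.85
position: [596.2, 145.2, 165.3]
ee_rot: [0.157, 0.988, 0.0, 0.001]
contact_force: [1.0, -0.0, -1.0]
gripper_width: 41.8
grasp_force: 61.4
```

Call:
jog_arm --deltas "0,0,0.002,0,0,0\n0,0,0.004,0,0,0\n0,0,0.006,0,0,0\n0,0,0.008,0,0,0\n0,0,0.01,0,0,0\n0,0,0.012,0,0,0\n0,0,0.012,0,0,0\n0,0,0.012,0,0,0"

```text
clock: 11.65
position: [595.4, 145.2, 152.0]
ee_rot: [0.157, 0.988, -0.0, -0.0]
contact_force: [-0.5, -0.2, -2.2]
gripper_width: 41.8
grasp_force: 61.4
```

```bash
python3 go.py 593.7 145 112.8 71.9
```

```text
t 11.65 pos [595.4 145.2 152. ] yhead 71.9 q [ 0.5   0.43 -0.13 -0.   -1.01 -2.39] F [-0.5 -0.2 -2.2] w 41.8 g 61.4
d [ 1.5 -0.7 39.2] rv [-0.001 -0.001  0.001]
```

To row units: 14 mm is 0.014, 12 mm is 0.012.

Call:
jog_arm --deltas "0,0,0.002,0,0,0\n0,0,0.004,0,0,0\n0,0,0.006,0,0,0\n0,0,0.008,0,0,0\n0,0,0.01,0,0,0\n0,0,0.012,0,0,0\n0,0,0.014,0,0,0\n0,0,0.014,0,0,0\n0,0,0.014,0,0,0"

```text
clock: 12.55
position: [595.4, 145.2, 137.8]
ee_rot: [0.157, 0.988, -0.0, -0.0]
contact_force: [-0.7, -3.2, -1.5]
gripper_width: 41.7
grasp_force: 61.3
```

```bash
python3 go.py 593.7 145 112.8 71.9
```

```text
t 12.55 pos [595.4 145.2 137.8] yhead 71.9 q [ 0.5   0.44 -0.15 -0.   -0.98 -2.39] F [-0.7 -3.2 -1.5] w 41.7 g 61.3
d [ 1.5 -0.7 25. ] rv [-0.001 -0.001  0.001]
```

Call:
jog_arm --deltas "0,-0.0006,0.002,0,0,0\n0,-0.0006,0.005,0,0,0\n0,-0.0006,0.008,0,0,0\n0,-0.0006,0.011,0,0,0\n0,-0.0006,0.014,0,0,0\n0,-0.0006,0.017,0,0,0\n0,-0.0006,0.02,0,0,0\n0,-0.0006,0.023,0,0,0\n0,-0.0006,0.025,0,0,0\n0,-0.0006,0.025,0,0,0"

```text
clock: 13.55
position: [595.5, 145.0, 112.8]
ee_rot: [0.157, 0.988, 0.0, -0.0]
contact_force: [-0.3, -1.1, -2.7]
gripper_width: 41.7
grasp_force: 61.5
```

Call:
jog_arm --deltas "0,0,0,0,0,0\n0,0,0,0,0,0"

```text
clock: 13.75
position: [595.5, 145.0, 113.2]
ee_rot: [0.157, 0.988, 0.0, -0.0]
contact_force: [-1.4, 0.3, -0.9]
gripper_width: 41.5
grasp_force: 61.5
```

```bash
python3 go.py 593.7 145 112.8 71.9
```

```text
t 13.75 pos [595.5 145.  113.2] yhead 71.9 q [ 0.5   0.47 -0.18 -0.   -0.92 -2.39] F [-1.4  0.3 -0.9] w 41.5 g 61.5
d [ 1.7 -0.6  0.4] rv [ 0.    -0.     0.001]
```

Call:
jog_arm --deltas "0.0005,0,0,0,0,0\n0.001,0,0,0,0,0\n0.0015,0,0,0,0,0\n0.002,0,0,0,0,0\n0.002,0,0,0,0,0\n0.002,0,0,0,0,0"

```text
clock: 14.35
position: [594.3, 145.4, 113.7]
ee_rot: [0.157, 0.988, 0.0, 0.001]
contact_force: [2.9, -2.6, -1.8]
gripper_width: 41.7
grasp_force: 61.4
```

Call:
jog_arm --deltas "0.0005,0,0,0,0,0\n0.001,0,0,0,0,0\n0.001,0,0,0,0,0\n0.001,0,0,0,0,0"

```text
clock: 14.75
position: [593.5, 145.3, 113.7]
ee_rot: [0.157, 0.988, -0.0, 0.001]
contact_force: [3.8, -4.7, -0.6]
gripper_width: 41.6
grasp_force: 61.4
```

```bash
python3 go.py 593.7 145 112.8 71.9
```

```text
t 14.75 pos [593.5 145.3 113.7] yhead 71.9 q [ 0.51  0.46 -0.18  0.   -0.92 -2.39] F [ 3.8 -4.7 -0.6] w 41.6 g 61.4
d [-0.3 -0.2  0.9] rv [0.    0.002 0.001]
```

Call:
jog_arm --deltas "0.0005,-0.0005,0.0005,0,0,0\n0.001,-0.001,0.0005,0,0,0\n0.001,-0.001,0.0005,0,0,0\n0.001,-0.001,0.0005,0,0,0\n0.001,-0.001,0.0005,0,0,0"

```text
clock: 15.25
position: [593.0, 145.2, 113.5]
ee_rot: [0.157, 0.988, 0.001, 0.002]
contact_force: [5.0, -4.5, -1.3]
gripper_width: 41.1
grasp_force: 61.4
```

```bash
python3 go.py 593.7 145 112.8 71.9; python3 - <<'E'
from m import *
im,d=viewer.get_image("scene"); P=pts("scene",d); P[d==0]=0
q=P[170:230,310:365].reshape(-1,3); b=brass(im)[170:230,310:365].ravel(); r=red(im)[170:230,310:365].ravel()
B=q[b&(q[:,2]>105)&(q[:,2]<145)]; z=np.percentile(B[:,2],90); T=B[B[:,2]>z-4]; print("brass",len(B),z,B.min(0),cv2.minEnclosingCircle(T[:,:2].astype(np.float32)))
h=q[r&(q[:,2]>112)&(q[:,2]<135)]; print("head",len(h),h.mean(0))
cv2.imwrite("pics/fit.png",cv2.resize(im[150:250,290:390],(600,600),interpolation=2))
E
```

```text
t 15.25 pos [593.  145.2 113.5] yhead 72.0 q [ 0.51  0.46 -0.19  0.   -0.92 -2.39] F [ 5.  -4.5 -1.3] w 41.1 g 61.4
d [-0.7  0.   0.7] rv [0.002 0.003 0.001]
brass 123 136.25281838877163 [579.62215661 125.53150319 112.70368812] ((594.4453125, 146.55020141601562), 21.078371047973633)
head 24 [621.04197581 135.97260166 128.26640834]
```

View pics/fit.png

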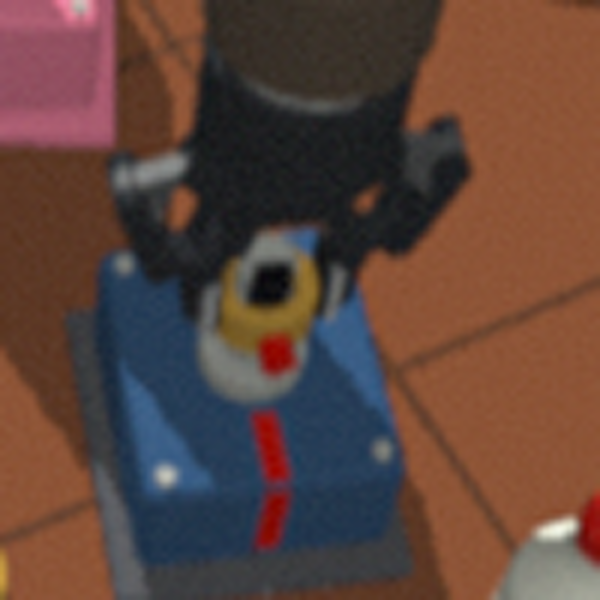

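The image shows the collar level around the spindle, red head at (276,354) toward the pointer, black flat visible inside at (268,285). There is still a sideways force, so I'll back off and centre it sideways by touch.

Units first: shifts go in m. So -2.5 mm is -0.0025, -1 mm is -0.001.

Call:
jog_arm --deltas "-0.001,0,0,0,0,0\n-0.0025,0,0,0,0,0\n-0.0025,0,0,0,0,0\n-0.0025,0,0,0,0,0"

```text
clock: 15.7
position: [593.2, 144.7, 112.5]
ee_rot: [0.157, 0.988, -0.0, -0.001]
contact_force: [-0.8, -0.0, -1.8]
gripper_width: 41.4
grasp_force: 61.5
```

Call:
jog_arm --deltas "0,-0.001,0,0,0,0\n0,-0.002,0,0,0,0\n0,-0.002,0,0,0,0\n0,-0.002,0,0,0,0\n0,-0.002,0,0,0,0"

```text
clock: 16.2
position: [593.3, 142.8, 112.9]
ee_rot: [0.157, 0.988, 0.0, 0.0]
contact_force: [1.1, 1.4, -1.8]
gripper_width: 41.5
grasp_force: 61.4
```

Call:
jog_arm --deltas "0,0.001,0,0,0,0\n0,0.002,0,0,0,0\n0,0.003,0,0,0,0\n0,0.004,0,0,0,0\n0,0.004,0,0,0,0\n0,0.004,0,0,0,0"

```text
clock: 16.8
position: [593.9, 145.4, 112.7]
ee_rot: [0.157, 0.988, -0.001, -0.001]
contact_force: [-0.8, -5.7, -0.7]
gripper_width: 41.6
grasp_force: 61.5
```

To row units: -2.2 mm is -0.0022, -1 mm is -0.001.

Call:
jog_arm --deltas "0,-0.001,0,0,0,0\n0,-0.0022,0,0,0,0\n0,-0.0022,0,0,0,0\n0,-0.0022,0,0,0,0"

```text
clock: 17.2
position: [594.0, 144.7, 112.9]
ee_rot: [0.157, 0.988, 0.0, 0.0]
contact_force: [0.1, 0.5, -1.3]
gripper_width: 41.9
grasp_force: 61.4
```

Call:
jog_arm --deltas "0.0005,0,0,0,0,0\n0.001,0,0,0,0,0\n0.0015,0,0,0,0,0\n0.002,0,0,0,0,0\n0.002,0,0,0,0,0\n0.002,0,0,0,0,0"

```text
clock: 17.8
position: [592.9, 144.9, 113.0]
ee_rot: [0.157, 0.988, 0.0, 0.001]
contact_force: [4.3, -2.1, -3.6]
gripper_width: 41.3
grasp_force: 61.2
```

Call:
jog_arm --deltas "0.0005,0,0,0,0,0\n0.001,0,0,0,0,0\n0.001,0,0,0,0,0\n0.001,0,0,0,0,0"

```text
clock: 18.2
position: [592.8, 144.9, 113.0]
ee_rot: [0.157, 0.988, 0.0, 0.002]
contact_force: [8.4, -3.4, -4.9]
gripper_width: 41.3
grasp_force: 61.3
```

Call:
jog_arm --deltas "0,0,0,0,0,0\n0,0,0,0,0,0\n0,0,0,0,0,0\n0,0,0,0,0,0\n0,0,0,0,0,0"

```text
clock: 18.7
position: [592.8, 144.9, 113.0]
ee_rot: [0.157, 0.988, 0.0, 0.002]
contact_force: [7.4, -2.3, -4.8]
gripper_width: 41.7
grasp_force: 61.3
```

```bash
python3 -c "
from bench import arm
print(arm.job_done())"
```

```text
the job is handed in; nothing more can be done
None
```

I handed the job in at 18.7 s with the spindle's flat turned to the pointer and the collar held level, its lower face about 0.5 mm above the band's top edge by my estimate and its screw drawn onto the flat at about 8 N; the hand-in gave no verdict.

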